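# Load two milling spindles

## Task

Load the two upright spindles for the milling shop, threading the parts over the posts. On the spindle with the red foot: the blue spacer at the bottom, the silver toothed cutter on it, the black collar on top; on the spindle with the green foot: the gold toothed cutter at the bottom and the white collar on it. Lower every part all the way down rather than dropping it, so that each lies flat on the one below, and let go of everything.

Things in the scene. Friction and masses are not known exactly. Their poses are not given: they have to be found in the camera images.
- red_spindle_seat (a point): Red-footed spindle, fixed upright: red foot plate (90 x 90 x 8 mm), on it a round dark pedestal of 44 mm diameter, its top 18 mm above the table, then a steel post of 19 mm diameter rising 46 mm more (top 64 mm above the table), its last 10 mm tapering to a 6 mm nose. Point: the seat, centre of the pedestal's top on the post axis, where the lowest part's underside rests; z up.
- green_spindle_seat (a point): Green-footed spindle, fixed upright: green foot plate (90 x 90 x 8 mm), on it a round dark pedestal of 44 mm diameter, its top 18 mm above the table, then a steel post of 19 mm diameter rising 46 mm more (top 64 mm above the table), its last 10 mm tapering to a 6 mm nose. Point: the seat, centre of the pedestal's top on the post axis, where the lowest part's underside rests; z up.
- blue_spacer_mid (a point): Blue spacer: plain smooth ring, 56 mm outside diameter, 16 mm high, about 85 g. Loose, lying flat. 26 mm bore right through. This point is on its axis, half-way up; z axis along the bore.
- silver_cutter_mid (a point): Silver cutter: toothed bright metal disc, 62 mm across the teeth (grips like a round disc), 12 mm thick, about 220 g. Loose, lying flat. 26 mm bore right through. This point is on its axis, half-way up; z axis along the bore.
- black_collar_mid (a point): Black collar: smooth ring with four small steel screw heads on top, 50 mm outside diameter, 14 mm high, about 150 g. Loose, lying flat. 26 mm bore right through. This point is on its axis, half-way up; z axis along the bore.
- gold_cutter_mid (a point): Gold cutter: toothed gold-coloured disc, 62 mm across the teeth (grips like a round disc), 12 mm thick, about 220 g. Loose, lying flat. 26 mm bore right through. This point is on its axis, half-way up; z axis along the bore.
- white_collar_mid (a point): White collar: smooth ring with four small dark screw heads on top, 50 mm outside diameter, 14 mm high, about 40 g. Loose, lying flat. 26 mm bore right through. This point is on its axis, half-way up; z axis along the bore.
Not all that is in view belongs to the job. What is meant by the part that bears blue_spacer_mid is not turquoise, and is the smaller of those in its own colour. Leave any purple look-alike of the part that bears silver_cutter_mid alone.

How it is judged:
At the end, for the whole second after the job is handed in: Red foot, from the seat up: blue spacer, silver cutter, black collar (centres 8, 22, 35 mm above the seat); green foot: gold cutter, white collar (6, 19 mm). Each within 4 mm of that height, 8 mm of the post axis and 0.12 rad of level, and at rest (horizontal distance between each of blue_spacer_mid, silver_cutter_mid, black_collar_mid and red_spindle_seat below 0.008 m and z of blue_spacer_mid in the frame of red_spindle_seat between 0.004 and 0.012 m and angle between each of blue_spacer_mid, silver_cutter_mid, black_collar_mid, gold_cutter_mid, white_collar_mid's own z axis and vertical below 0.12 rad and linear speed of each of blue_spacer, silver_cutter, black_collar, gold_cutter, white_collar below 0.02 m/s and z of silver_cutter_mid in the frame of red_spindle_seat between 0.018 and 0.026 m and z of black_collar_mid in the frame of red_spindle_seat between 0.031 and 0.039 m and horizontal distance between each of gold_cutter_mid, white_collar_mid and green_spindle_seat below 0.008 m and z of gold_cutter_mid in the frame of green_spindle_seat between 0.002 and 0.01 m and z of white_collar_mid in the frame of green_spindle_seat between 0.015 and 0.023 m); the robot touches nothing.
It fails at once if a part is dropped: it moves faster than 0.5 m/s (a fall of about 13 mm) while the fingers do not touch it ((linear speed of blue_spacer above 0.5 m/s and contact force between the fingers and blue_spacer below 0.1 N) or (linear speed of silver_cutter above 0.5 m/s and contact force between the fingers and silver_cutter below 0.1 N) or (linear speed of black_collar above 0.5 m/s and contact force between the fingers and black_collar below 0.1 N) or (linear speed of gold_cutter above 0.5 m/s and contact force between the fingers and gold_cutter below 0.1 N) or (linear speed of white_collar above 0.5 m/s and contact force between the fingers and white_collar below 0.1 N)).
It also fails if it takes over 128 s, if anything falls off the work surface, if the arm or the gripper's body presses on something with over 40 N, if the wrist force passes 120 N, or if a joint passes its speed limit or range.

## Robot

A 6-joint arm with a two-finger parallel gripper is mounted at the origin on the work surface. World frame = base frame: x ahead of the robot, y to its left, z up, the work surface at z = 0. Lengths are in m, angles in rad, forces in N, time in s.
With the tool pointing down it reaches from about 0.425 to 0.95 m from the base axis. Payload 3.5 kg.
Tool frame: the origin (TCP) lies midway between the tips of the shut fingers; the grasp point (between the pads) lies 19 mm behind it; z points along the fingers, y is the line along which they close (so a half turn about z gives the same grasp; the last joint's range is limited). The gripper opens to 85 mm and grips with 20 to 120 N. Pads are 22 mm wide; open, the fingers measure 114 mm over their backs; the gripper's body (76 mm by 85 mm) begins 54 mm behind the grasp point. The pads swing forward as they close: fully open they stand 13 mm farther back than shut.
Start: joints at [0.952, 0.286, 1.577, -0, 1.279, -0.15], TCP at [0.305, 0.602, 0.231] pointing down, gripper open.
Joint ranges: [-2.77, 2.77], [-0.9, 2.22], [0.21, 2.48], [-1.53, 4.67], [0.24, 2.81], [-2.84, 2.84]. Speed limits (rad/s): [2.79, 2.79, 3.14, 3.14, 3.14, 3.14].

## Interface

Orientations are given as a unit quaternion [x, y, z, w].
In Python, from plant import ctrl, cams, order gives the robot as it stands.
- The arm moves only by the tool move_arm, never from a script. Its argument "plan" is one flat list of numbers, 7 for each row, row after row: the shift along the world's x, y, z in mm, then the turn, a rotation vector about the world's x, y, z in degrees, then the finger opening in mm, from 0 to 85.4. A call has 1 to 12 rows; each row shifts and turns the commanded pose from where the row before left it; what a row does not reach is not made up. A row lasts 1/10 s, in which the tool goes at most 50 mm and 8.59 degrees, less where a joint would pass 70% of its speed; a pose out of reach is approached as far as the arm can. A call is refused whole if a number of a shift passes 50 or a number of a turn 8.59, either way. A call with a gripper value outside its range is refused whole. The fingers move at their own pace and stop on an object; "newtons" is the grip in N (left out, the last holds). Time passes only in rows, so rows that do not move let the fingers close. It gives the time, the measured TCP pose, the force, the opening and the grip force at its end, in the units of the state.
- ctrl.get_state(): the state, without advancing time (a new reading comes with each control period).
- cams.read_camera(name): name is "scene" or "top" or "wrist"; returns a dict with "color" (420x560x3 uint8, red, green, blue), "fov_y" (degrees; the focal length in pixels is half the picture's height over the tangent of half this angle, whatever the lens; pixels are square), "cx", "cy" (the principal point, pixels), "k1" (the pictures are not rectified: a ray, as slopes to the right and down, at radius r is drawn at 1 + k1 r^2 times it, then the intrinsics apply), "origin" and "orientation" of the camera in the world; the wrist camera has in their place "T_tool_cam" (4x4, takes a point from camera to tool coordinates, whose origin is the TCP and whose axes are the flange's). Camera axes: x right, y up, looking along -z (the intrinsics and any distortion apply to the point x, -y, -z); pixel columns grow to the right and rows downward; lengths in m; the calibration is good to about 2 mm. A picture is of the moment at which its call begins: read the wrist's pose just before it. There is no depth.
- order.sign_off(): hands the job in; it is judged then, once.
The state is a dict: "time": time; "qpos": joint angles; "dq": joint speeds; "joint_efforts": joint torques, N m; "eef_pos": TCP position; "tcp_rot": TCP orientation; "contact_force": force on the tool from outside, world axes, zero at the start; "wrist_torque": the same for the moment, N m; "opening": opening from 0.0 (shut) to 1.0 (fully open); "finger_force": force on a finger pad.
Only numpy, scipy, OpenCV 4.12 (cv2) and the standard library are available. Lean on these libraries where they do the work, as an engineer would, in place of code of your own. Each camera call takes 0.05 s, during which the arm holds its last target. There are 200 camera calls.

## Working session

There is one attempt and no reset: what is moved stays moved. The work goes in short steps, Python scripts to look and compute and a tool call to move; the robot and the scene stay as the last step left them, time stands still between calls to the robot, and variables do not carry over. Pictures are saved under pics/ and viewed, at most 14 in all, crops included, and the job is handed in when it is done.

Besides the shell and the picture viewer there is one more tool, called as name(argument=value, ...) on one line, values as JSON. move_arm: Moves the arm, as the interface text tells. Its arguments: {"type":"object","properties":{"plan":{"type":"array","items":{"type":"number"}},"newtons":{"type":"number"}},"required":["plan"]}

```bash
ls; mkdir -p pics; cat > h.py <<'E'
import numpy as np, cv2
from scipy.spatial.transform import Rotation as R
from plant import ctrl, cams, order
def cam(name):
    s=ctrl.get_state(); c=cams.read_camera(name)
    if name=="wrist":
        T=np.eye(4); T[:3,:3]=R.from_quat(s["tcp_rot"]).as_matrix(); T[:3,3]=s["eef_pos"]
        T=T@np.array(c["T_tool_cam"])
    else:
        T=np.eye(4); T[:3,:3]=R.from_quat(c["orientation"]).as_matrix(); T[:3,3]=c["origin"]
    c["T"]=T; c["f"]=c["color"].shape[0]/2/np.tan(np.radians(c["fov_y"])/2)
    return c
def ray(c,u,v):
    d=np.array([(u-c["cx"])/c["f"],(v-c["cy"])/c["f"]]); k=c["k1"]; x=d.copy()
    for _ in range(20): x=d/(1+k*(x@x))
    return c["T"][:3,:3]@np.array([x[0],-x[1],-1.])
def onz(c,u,v,z):
    d=ray(c,u,v); o=c["T"][:3,3]; return o+d*(z-o[2])/d[2]
def proj(c,p):
    q=c["T"][:3,:3].T@(np.array(p)-c["T"][:3,3]); x=np.array([q[0],-q[1]])/-q[2]
    x=x*(1+c["k1"]*(x@x)); return x*c["f"]+[c["cx"],c["cy"]]
def save(c,fn,box=None,s=1):
    im=c["color"][:,:,::-1]
    if box: im=im[box[1]:box[3],box[0]:box[2]]
    cv2.imwrite("pics/"+fn,cv2.resize(im,None,fx=s,fy=s,interpolation=cv2.INTER_CUBIC))
E
python3 - <<'E'
from h import *
for n in ["top","scene"]:
    c=cam(n); save(c,n+"0.png",s=1.4); print(n,c["T"].round(3).tolist(),c["f"],c["k1"],c["cx"],c["cy"])
    np.save(n+"0.npy",c["color"])
E
```

```text
pics
top [[-0.009, 0.994, -0.104, 0.446], [-1.0, -0.01, -0.004, 0.01], [-0.005, 0.104, 0.995, 1.098], [0.0, 0.0, 0.0, 1.0]] 427.7314173433224 -0.10850825002184655 287.1857029645549 213.44399928538277
scene [[0.58, -0.488, 0.652, 1.213], [0.815, 0.368, -0.449, -0.449], [-0.021, 0.791, 0.611, 0.66], [0.0, 0.0, 0.0, 1.0]] 486.78381732549326 -0.09003564406446003 285.374281130734 210.8780520641155
```

View pics/top0.png

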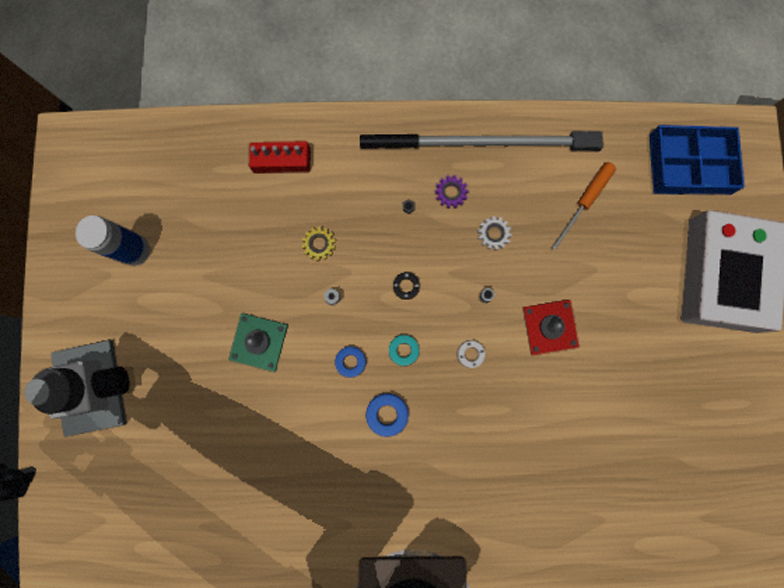

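View pics/scene0.png

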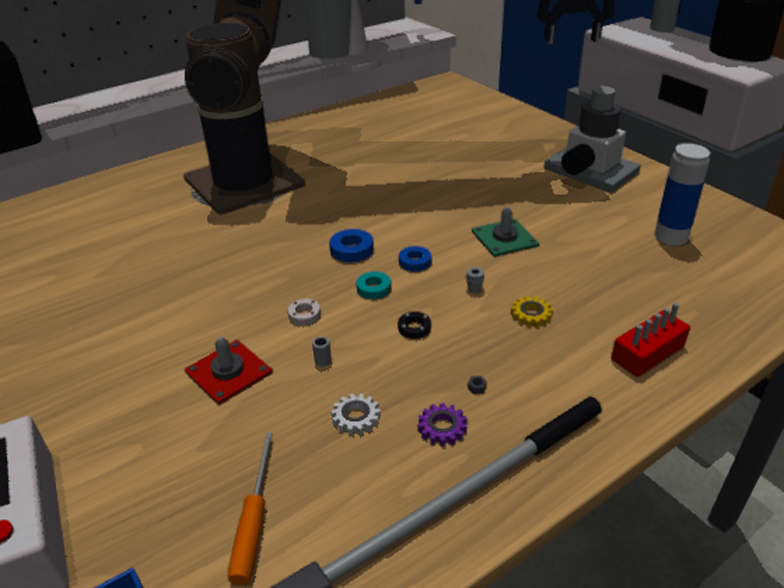

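Top view (shown at 1.4x):
- Rings and cutters: small blue ring (351,361), big blue ring (387,414), turquoise ring (404,350), silver cutter (495,233), purple cutter (452,191), gold cutter (319,243), black collar (406,285), white collar (471,353).
- Spindles: red foot (551,327), green foot (258,341).

Blue spacer candidates are (351,361), (387,414) and turquoise (404,350). The one meant is (351,361): it is blue, not turquoise, and the smaller of the two blues.

```bash
cat > m.py <<'E'
from h import *
S={"blue":((351,361),.008,56),"bigblue":((387,414),.008,0),"silver":((495,233),.006,62),"black":((406,285),.007,50),"gold":((319,243),.006,62),"white":((471,353),.007,50),"purple":((452,191),.006,0),"turq":((404,350),.008,0),"red":((551,327),.004,90),"green":((258,341),.004,90)}
if __name__=="__main__":
    c=cam("top"); im=c["color"]; hsv=cv2.cvtColor(im,cv2.COLOR_RGB2HSV); H,Sa,V=[hsv[:,:,i].astype(int) for i in range(3)]
    # not-wood mask: wood is hue ~10-22, mid saturation, mid value
    M={"blue":(abs(H-110)<12)&(Sa>120),"gold":(abs(H-27)<4)&(Sa>165),"red":((H<6)|(H>174))&(Sa>150),"green":(abs(H-75)<15)&(Sa>70),
       "silver":(Sa<60)&(V>90),"black":V<60}
    M["white"]=M["silver"];M["bigblue"]=M["blue"];M["purple"]=(abs(H-140)<15)&(Sa>80);M["turq"]=(abs(H-88)<10)&(Sa>120)
    for n,((u,v),z,d) in S.items():
        u,v=int(u/1.4),int(v/1.4); w=24 if n in("red","green") else 19
        if n in ("bigblue",): w=20
        m=np.zeros(H.shape,np.uint8); m[v-w:v+w,u-w:u+w]=M[n][v-w:v+w,u-w:u+w]
        cs=cv2.findContours(m,0,1)[0]; k=max(cs,key=cv2.contourArea)
        k=cv2.convexHull(k)
        ctr=cv2.minAreaRect(k)[0] if w==24 else cv2.fitEllipse(k)[0]
        mm=cv2.minAreaRect(k); p=onz(c,*ctr,z); sc=np.linalg.norm(p-c["T"][:3,3])/c["f"]*1000
        print(n,np.round(ctr,1),p.round(4),"size",np.round(np.array(mm[1])*sc,0),"ang",round(mm[2]), "r",round(np.hypot(*p[:2]),3))
    save(c,"blue_crop.png",(210,210,340,320),4)
    s=cam("wrist");print(s["T_tool_cam"],s["f"],s["k1"])
E
python3 m.py
```

```text
blue [249.8 258.1] [0.4469 0.1098 0.008 ] size [51. 51.] ang 90 r 0.46
bigblue [276.  295.9] [0.3512 0.0438 0.008 ] size [77. 72.] ang 90 r 0.354
silver [352.9 166.1] [ 0.6825 -0.1585  0.006 ] size [61. 61.] ang 53 r 0.701
black [289.9 203.6] [0.5855 0.0066 0.007 ] size [49. 44.] ang 90 r 0.586
gold [226.2 168.5] [0.6794 0.1716 0.006 ] size [21. 53.] ang 74 r 0.701
white [336.3 252.6] [ 0.4588 -0.1102  0.007 ] size [49. 49.] ang 90 r 0.472
purple [322.  136.5] [ 0.7625 -0.0795  0.006 ] size [58. 59.] ang 79 r 0.767
turq [288.1 249.6] [0.4675 0.0124 0.008 ] size [54. 51.] ang 90 r 0.468
red [393.2 233.3] [ 0.5065 -0.2585  0.004 ] size [91. 89.] ang 80 r 0.569
green [184.1 244. ] [0.4839 0.2798 0.004 ] size [90. 91.] ang 15 r 0.559
[[ 5.38196980e-04  9.55015253e-01  2.96556196e-01  7.66457468e-02]
 [ 9.99999662e-01 -6.98530565e-04  4.34691798e-04  7.26518000e-04]
 [ 6.22290865e-04  2.96555862e-01 -9.55015305e-01 -1.42090189e-01]
 [ 0.00000000e+00  0.00000000e+00  0.00000000e+00  1.00000000e+00]] 307.71739860328154 -0.03595744202930677
```

View pics/blue_crop.png

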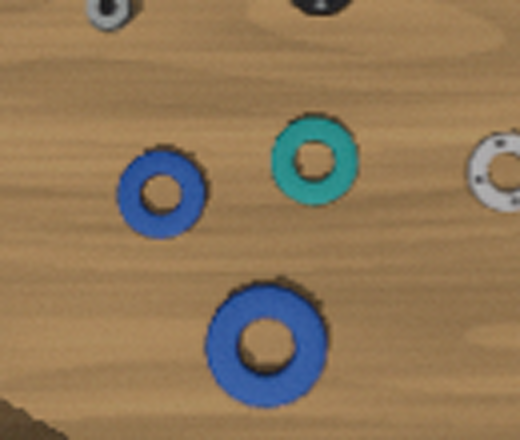

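The crop confirms it: the small blue ring at crop (162,193) is smaller than the big blue one at (267,344) and is not turquoise. Positions and sizes match what was given, so I'm moving above blue.

move_arm(plan=[12, -41, 0, 0, 0, 0, 80, 12, -41, 0, 0, 0, 0, 80, 12, -41, 0, 0, 0, 0, 80, 12, -41, 0, 0, 0, 0, 80, 12, -41, 0, 0, 0, 0, 80, 12, -41, 0, 0, 0, 0, 80, 12, -41, 0, 0, 0, 0, 80, 12, -41, 0, 0, 0, 0, 80, 12, -41, 0, 0, 0, 0, 80, 12, -41, 0, 0, 0, 0, 80, 12, -41, 0, 0, 0, 0, 80, 10, -41, 0, 0, 0, 0, 80], newtons=40)

```text
time: 1.4
eef_pos: [0.4471, 0.1085, 0.2314]
tcp_rot: [0.232, 0.973, 0.0, 0.0]
contact_force: [0.6, -0.5, 0.3]
opening: 0.938
finger_force: 0.0
```

```bash
python3 - <<'E'
from h import *
s=ctrl.get_state(); print(s["time"],s["eef_pos"],R.from_quat(s["tcp_rot"]).as_matrix().round(3).tolist(),np.round(s["qpos"],2),s["contact_force"])
c=cam("wrist"); save(c,"w1.png"); print(proj(c,(.447,.11,.008)),proj(c,(.484,.280,.064)))
E
```

```text
1.4 [0.4470927  0.10847483 0.23142136] [[-0.892, 0.452, 0.001], [0.452, 0.892, 0.0], [-0.001, 0.0, -1.0]] [ 0.02 -0.21  2.08  0.    1.26 -1.09] [ 0.61754139 -0.52389232  0.32990298]
[276.30064423 171.48604742] [444.16571606 140.42912981]
```

View pics/w1.png

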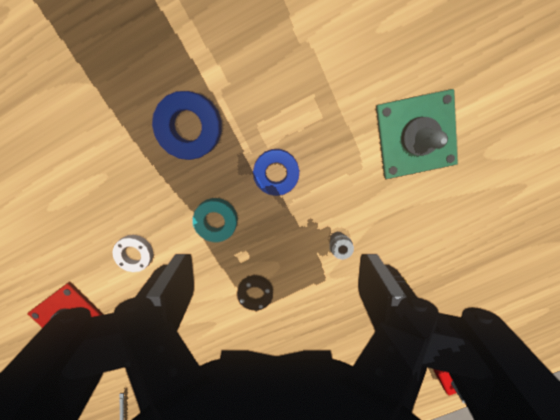

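Wrist view: the blue ring is at (276,172), against a prediction of (276,171.5). The green post nose is at (443,140), against (444,140). The estimates hold to about 1 mm, so I'm descending and gripping.

move_arm(plan=[0, 1.5, -30, 0, 0, 0, 76, 0, 0, -35, 0, 0, 0, 76, 0, 0, -35, 0, 0, 0, 76, 0, 0, -35, 0, 0, 0, 76, 0, 0, -35, 0, 0, 0, 76, 0, 0, -25, 0, 0, 0, 76, 0, 0, -15, 0, 0, 0, 76, 0, 0, -10, 0, 0, 0, 76, 0, 0, -6, 0, 0, 0, 76, 0, 0, -3, 0, 0, 0, 76, 0, 0, -2, 0, 0, 0, 76, 0, 0, 0, 0, 0, 0, 76])

```text
time: 2.65
eef_pos: [0.4474, 0.1117, 0.0008]
tcp_rot: [0.232, 0.973, 0.0, 0.001]
contact_force: [-0.2, -0.7, 0.1]
opening: 0.888
finger_force: 0.0
```

move_arm(plan=[0, 0, 0, 0, 0, 0, 50, 0, 0, 0, 0, 0, 0, 45, 0, 0, 0, 0, 0, 0, 45, 0, 0, 0, 0, 0, 0, 45, 0, 0, 0, 0, 0, 0, 45, 0, 0, 0, 0, 0, 0, 45], newtons=40)

```text
time: 3.25
eef_pos: [0.4478, 0.1117, 0.0012]
tcp_rot: [0.232, 0.973, 0.0, 0.001]
contact_force: [-0.7, -0.3, 5.5]
opening: 0.628
finger_force: 43.0
```

move_arm(plan=[0, 0, 10, 0, 0, 0, 45, 0, 0, 30, 0, 0, 0, 45, 0, 0, 40, 0, 0, 0, 45, 6, -37, 10, 0, 0, 0, 45, 6, -37, 0, 0, 0, 0, 45, 6, -37, 0, 0, 0, 0, 45, 6, -37, 0, 0, 0, 0, 45, 6, -37, 0, 0, 0, 0, 45, 6, -37, 0, 0, 0, 0, 45, 6, -37, 0, 0, 0, 0, 45, 6, -37, 0, 0, 0, 0, 45, 6, -37, 0, 0, 0, 0, 45])

```text
time: 4.45
eef_pos: [0.5004, -0.2225, 0.0901]
tcp_rot: [0.232, 0.973, 0.0, -0.0]
contact_force: [0.8, -0.1, -1.1]
opening: 0.626
finger_force: 42.5
```

move_arm(plan=[5, -37, 0, 0, 0, 0, 45, 0, 0, 0, 0, 0, 0, 45, 0, 0, 0, 0, 0, 0, 45])

```text
time: 4.75
eef_pos: [0.5053, -0.2585, 0.0899]
tcp_rot: [0.233, 0.972, 0.0, -0.001]
contact_force: [0.1, 0.1, -1.4]
opening: 0.628
finger_force: 42.5
```

```bash
python3 - <<'E'
from h import *
s=ctrl.get_state(); print(s["time"],s["eef_pos"],s["opening"],s["finger_force"],s["contact_force"],np.round(s["qpos"],2))
c=cam("wrist"); save(c,"w2.png",s=1.4); print(proj(c,(.5065,-.2585,.064))*1.4,proj(c,s["eef_pos"])*1.4)
E
```

```text
4.75 [ 0.50529546 -0.25850602  0.08992805] 0.627608113456611 42.546515468186925 [ 0.05354191  0.10839447 -1.4394859 ] [-0.65  0.21  1.94  0.    0.99 -1.75]
[385.70304049 339.19016283] [384.16169894 366.21546723]
```

View pics/w2.png

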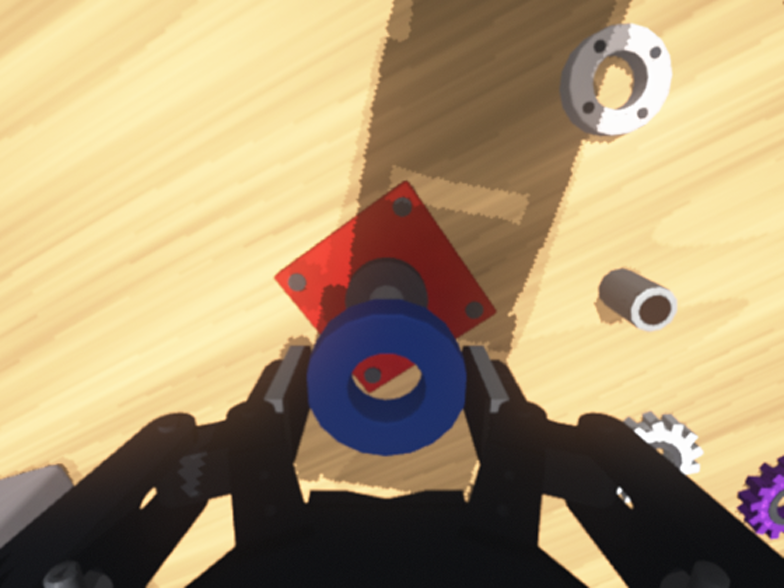

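The ring is held at 1.4x pixel (387,385), and the red pedestal is at (386,290) behind it. I'll work out the ring-to-tool offset.

```bash
python3 - <<'E'
from h import *
c=cam("wrist"); s=ctrl.get_state(); Rt=R.from_quat(s["tcp_rot"]).as_matrix()
hsv=cv2.cvtColor(c["color"],cv2.COLOR_RGB2HSV)
m=cv2.inRange(hsv,(100,120,40),(125,255,255))
k=max(cv2.findContours(m,0,1)[0],key=cv2.contourArea); e=cv2.fitEllipse(cv2.convexHull(k))
p=onz(c,*e[0],s["eef_pos"][2]+.0068); print(e,p,"tool frame off",Rt.T@(p-s["eef_pos"]))
# holes: ring bore contour, top face rim
p=onz(c,387/1.4,384/1.4,s["eef_pos"][2]+.0148);print("top centre est",p,Rt.T@(p-s["eef_pos"]))
m=((hsv[:,:,0]<6)|(hsv[:,:,0]>174))&(hsv[:,:,1]>150)
for u,v in [(407,180),(275,275),(495,313)]: print(onz(c,u/1.4,v/1.4,.008))
E
```

```text
((276.5950012207031, 270.0650634765625), (109.6585693359375, 113.43158721923828), 63.324684143066406) [ 0.5066342  -0.25701364  0.09654838] tool frame off [-0.0012416   0.00063132 -0.00680199]
top centre est [ 0.50449966 -0.25604777  0.10454838] [ 0.00111445  0.0005349  -0.01479755]
[ 0.45548433 -0.21963811  0.008     ]
[ 0.46829817 -0.30561318  0.008     ]
[ 0.54268217 -0.20757694  0.008     ]
```

move_arm(plan=[0, -0.5, -20, 0, 0, 0, 45, 0, 0, -15, 0, 0, 0, 45, 0, 0, -10, 0, 0, 0, 45, 0, 0, -8, 0, 0, 0, 45, 0, 0, -6, 0, 0, 0, 45, 0, 0, -4, 0, 0, 0, 45, 0, 0, -3, 0, 0, 0, 45, 0, 0, -2, 0, 0, 0, 45, 0, 0, -1, 0, 0, 0, 45, 0, 0, -0.5, 0, 0, 0, 45, 0, 0, 0, 0, 0, 0, 45])

```text
time: 5.95
eef_pos: [0.506, -0.2589, 0.021]
tcp_rot: [0.232, 0.973, -0.0, 0.0]
contact_force: [-0.3, 0.0, -0.7]
opening: 0.626
finger_force: 42.5
```

move_arm(plan=[0, 0, -1, 0, 0, 0, 45, 0, 0, -0.5, 0, 0, 0, 45, 0, 0, 0, 0, 0, 0, 45])

```text
time: 6.25
eef_pos: [0.5059, -0.2588, 0.0193]
tcp_rot: [0.232, 0.973, 0.0, -0.0]
contact_force: [-0.0, -0.2, 0.2]
opening: 0.627
finger_force: 42.5
```

Just in contact. I'll release, rise and go above silver.

move_arm(plan=[0, 0, 0, 0, 0, 0, 62, 0, 0, 0, 0, 0, 0, 76, 0, 0, 0, 0, 0, 0, 76, 0, 0, 0, 0, 0, 0, 76, 0, 0, 10, 0, 0, 0, 76, 0, 0, 30, 0, 0, 0, 76, 0, 0, 40, 0, 0, 0, 76, 20, 11, 40, 0, 0, 0, 76, 35, 20, 20, 0, 0, 0, 76, 40, 23, 0, 0, 0, 0, 76, 40, 23, 0, 0, 0, 0, 76, 41, 23, 0, 0, 0, 0, 76])

```text
time: 7.45
eef_pos: [0.6835, -0.1579, 0.1609]
tcp_rot: [0.232, 0.973, -0.0, 0.001]
contact_force: [0.1, -1.0, 0.3]
opening: 0.892
finger_force: 0.0
```

move_arm(plan=[0, 0, 0, 0, 0, 0, 76, 0, 0, 0, 0, 0, 0, 76, 0, 0, 0, 0, 0, 0, 76])

```text
time: 7.75
eef_pos: [0.6813, -0.1592, 0.1595]
tcp_rot: [0.232, 0.973, -0.0, -0.0]
contact_force: [0.5, -0.1, -0.6]
opening: 0.889
finger_force: 0.0
```

```bash
python3 - <<'E'
from h import *
s=ctrl.get_state(); print(s["time"],s["eef_pos"],s["opening"],np.round(s["qpos"],2))
c=cam("wrist"); save(c,"w3.png",s=1.4); np.save("w3.npy",c["color"]); print(proj(c,(.6825,-.1585,.006))*1.4,proj(c,(.6675,.169,.006))*1.4)
E
```

```text
7.75 [ 0.68127772 -0.1592078   0.15951686] 0.8889827202471203 [-0.37  0.4   1.57 -0.    1.18 -1.48]
[386.92335653 262.58327096] [836.44852801  17.86205626]
```

View pics/w3.png

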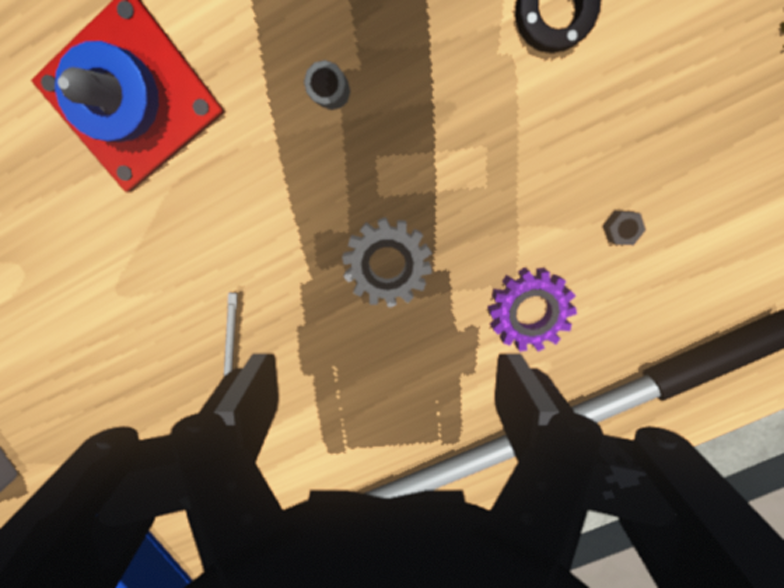

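Blue is seated round the post at (105,90). The silver cutter is at (387,262), as predicted (387,263), and the purple one at (532,308) stays clear. Descending.

move_arm(plan=[1, 0.5, -30, 0, 0, 0, 76, 0, 0, -40, 0, 0, 0, 76, 0, 0, -35, 0, 0, 0, 76, 0, 0, -22, 0, 0, 0, 76, 0, 0, -15, 0, 0, 0, 76, 0, 0, -10, 0, 0, 0, 76, 0, 0, -6, 0, 0, 0, 76, 0, 0, -3, 0, 0, 0, 76, 0, 0, -1, 0, 0, 0, 76, 0, 0, 0, 0, 0, 0, 76])

```text
time: 8.8
eef_pos: [0.6836, -0.1585, -0.0017]
tcp_rot: [0.232, 0.973, -0.0, 0.001]
contact_force: [-0.2, -0.5, -1.0]
opening: 0.894
finger_force: 0.0
```

move_arm(plan=[0, 0, 0, 0, 0, 0, 55, 0, 0, 0, 0, 0, 0, 50, 0, 0, 0, 0, 0, 0, 50, 0, 0, 0, 0, 0, 0, 50, 0, 0, 0, 0, 0, 0, 50], newtons=60)

```text
time: 9.3
eef_pos: [0.6842, -0.1587, -0.0008]
tcp_rot: [0.232, 0.973, -0.0, 0.001]
contact_force: [0.2, 1.2, 5.7]
opening: 0.689
finger_force: 65.2
```

move_arm(plan=[0, 0, 10, 0, 0, 0, 50, 0, 0, 30, 0, 0, 0, 50, 0, 0, 40, 0, 0, 0, 50, -18, -10, 20, 0, 0, 0, 50, -35, -20, 0, 0, 0, 0, 50, -35, -20, 0, 0, 0, 0, 50, -35, -20, 0, 0, 0, 0, 50, -30, -17, 0, 0, 0, 0, 50, -17, -9, 0, 0, 0, 0, 50, -8, -4, 0, 0, 0, 0, 50, 0, 0, 0, 0, 0, 0, 50, 0, 0, 0, 0, 0, 0, 50])

```text
time: 10.5
eef_pos: [0.5054, -0.258, 0.0973]
tcp_rot: [0.232, 0.973, 0.0, 0.0]
contact_force: [-0.8, -0.4, -1.7]
opening: 0.687
finger_force: 65.3
```

```bash
python3 - <<'E'
from h import *
s=ctrl.get_state(); print(s["time"],s["eef_pos"],s["opening"],s["finger_force"],s["contact_force"])
c=cam("wrist"); save(c,"w4.png",s=1.4); np.save("w4.npy",c["color"])
Rt=R.from_quat(s["tcp_rot"]).as_matrix()
q=lambda x,y,z:proj(c,s["eef_pos"]+Rt@np.array([x,y,z]))*1.4
z=-.0128
print("expected held top centre",q(0,0,z),"rim",q(.013,0,z),q(-.013,0,z),q(0,.013,z),"nose",proj(c,(.506,-.258,.064))*1.4)
E
```

```text
10.5 [ 0.50543698 -0.25799635  0.09730276] 0.6867435873581463 65.29711000621319 [-0.77801529 -0.35103968 -1.67314708]
expected held top centre [383.98005961 384.36611614] rim [383.94421776 349.72342273] [384.01485147 417.09596933] [422.19983543 384.37057297] nose [385.04351573 330.85209505]
```

View pics/w4.png

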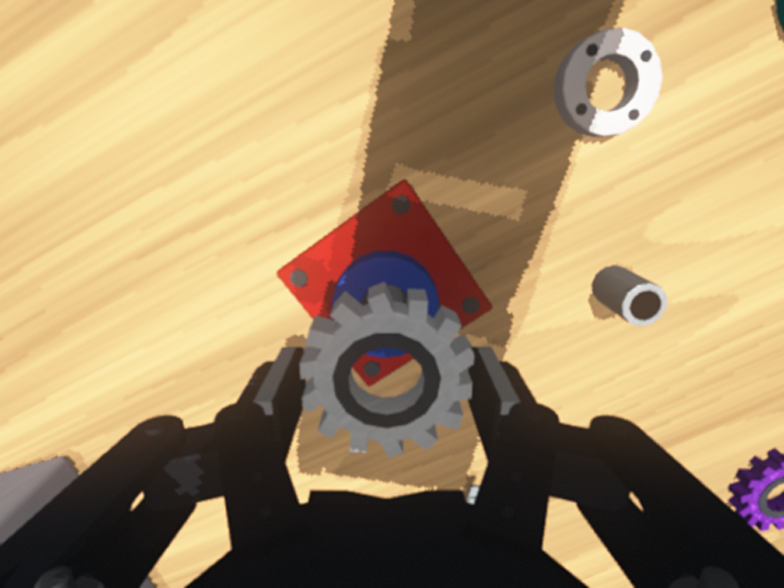

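The cutter is held level with its bore at (386,382), against an expected (384,384), so it is centred. Lowering.

move_arm(plan=[0.5, -0.5, -15, 0, 0, 0, 50, 0, 0, -12, 0, 0, 0, 50, 0, 0, -10, 0, 0, 0, 50, 0, 0, -8, 0, 0, 0, 50, 0, 0, -7, 0, 0, 0, 50, 0, 0, -5, 0, 0, 0, 50, 0, 0, -3, 0, 0, 0, 50, 0, 0, -1.5, 0, 0, 0, 50, 0, 0, -0.5, 0, 0, 0, 50, 0, 0, 0, 0, 0, 0, 50])

```text
time: 11.55
eef_pos: [0.5056, -0.259, 0.0357]
tcp_rot: [0.232, 0.973, -0.0, 0.0]
contact_force: [0.1, -0.7, -2.6]
opening: 0.688
finger_force: 65.3
```

move_arm(plan=[0, 0, -1.5, 0, 0, 0, 50, 0, 0, -0.7, 0, 0, 0, 50, 0, 0, 0, 0, 0, 0, 50])

```text
time: 11.85
eef_pos: [0.5055, -0.2589, 0.0333]
tcp_rot: [0.232, 0.973, -0.0, 0.0]
contact_force: [-0.8, -0.1, -1.9]
opening: 0.682
finger_force: 65.4
```

move_arm(plan=[0, 0, -0.7, 0, 0, 0, 50, 0, 0, 0, 0, 0, 0, 50])

```text
time: 12.05
eef_pos: [0.5056, -0.2589, 0.0333]
tcp_rot: [0.232, 0.973, -0.0, -0.0]
contact_force: [-2.8, 0.6, 4.8]
opening: 0.69
finger_force: 65.9
```

Contact. Releasing, then going above black.

move_arm(plan=[0, 0, 0, 0, 0, 0, 68, 0, 0, 0, 0, 0, 0, 76, 0, 0, 0, 0, 0, 0, 76, 0, 0, 0, 0, 0, 0, 76, 0, 0, 10, 0, 0, 0, 76, 0, 0, 30, 0, 0, 0, 76, 0, 0, 40, 0, 0, 0, 76, 10, 33, 40, 0, 0, 0, 76, 12, 40, 0, 0, 0, 0, 76, 12, 40, 0, 0, 0, 0, 76, 12, 40, 0, 0, 0, 0, 76, 12, 40, 0, 0, 0, 0, 76])

```text
time: 13.25
eef_pos: [0.5634, -0.0661, 0.1514]
tcp_rot: [0.232, 0.973, -0.0, 0.001]
contact_force: [0.2, 0.2, 0.1]
opening: 0.89
finger_force: 0.0
```

move_arm(plan=[11, 36, 0, 0, 0, 0, 76, 8, 26, 0, 0, 0, 0, 76, 3, 10, 0, 0, 0, 0, 76, 0, 0, 0, 0, 0, 0, 76, 0, 0, 0, 0, 0, 0, 76])

```text
time: 13.75
eef_pos: [0.5848, 0.0036, 0.1505]
tcp_rot: [0.232, 0.973, -0.0, 0.0]
contact_force: [-0.1, 0.1, 0.0]
opening: 0.891
finger_force: 0.0
```

```bash
python3 - <<'E'
from h import *
s=ctrl.get_state(); print(s["time"],s["eef_pos"],s["opening"],np.round(s["qpos"],2))
c=cam("wrist"); save(c,"w5.png",s=1.4); np.save("w5.npy",c["color"]); print(proj(c,(.5855,.0066,.007))*1.4)
g=cv2.cvtColor(c["color"],cv2.COLOR_RGB2GRAY);m=(g<45).astype(np.uint8);u,v=proj(c,(.5855,.0066,.007)).astype(int);mm=np.zeros_like(m);mm[v-45:v+45,u-45:u+45]=m[v-45:v+45,u-45:u+45]
k=max(cv2.findContours(mm,0,1)[0],key=cv2.contourArea);e=cv2.fitEllipse(cv2.convexHull(k));p=onz(c,*e[0],.007);print(np.array(e[0])*1.4,e[1],p)
E
```

```text
13.75 [0.5847856  0.0036028  0.15048447] 0.8914937312765203 [-0.17  0.17  1.87 -0.    1.1  -1.27]
[389.62015126 264.05768405]
[389.05076294 263.47204895] (50.25855255126953, 50.639251708984375) [0.58495337 0.00643832 0.007     ]
```

View pics/w5.png

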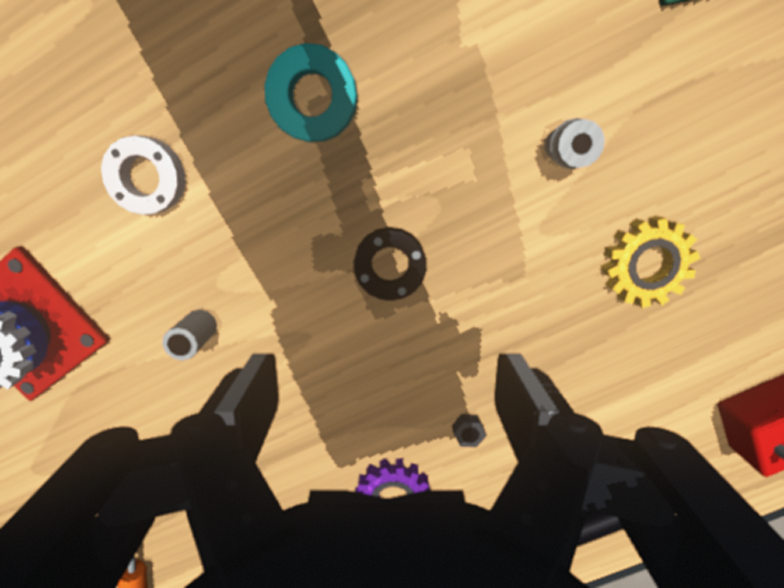

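The black collar is at (389,263), matching its prediction. The gold cutter is at (653,262), the white collar at (143,175), and the silver cutter lies on blue at the left edge. Descending on black.

move_arm(plan=[0, 3, -30, 0, 0, 0, 70, 0, 0, -40, 0, 0, 0, 70, 0, 0, -32, 0, 0, 0, 70, 0, 0, -18, 0, 0, 0, 70, 0, 0, -13, 0, 0, 0, 70, 0, 0, -8, 0, 0, 0, 70, 0, 0, -5, 0, 0, 0, 70, 0, 0, -2, 0, 0, 0, 70, 0, 0, -1, 0, 0, 0, 70, 0, 0, 0, 0, 0, 0, 70])

```text
time: 14.8
eef_pos: [0.5855, 0.0074, 0.0021]
tcp_rot: [0.232, 0.973, 0.0, 0.001]
contact_force: [-0.5, 0.4, -0.6]
opening: 0.818
finger_force: 0.0
```

move_arm(plan=[0, 0, 0, 0, 0, 0, 50, 0, 0, 0, 0, 0, 0, 40, 0, 0, 0, 0, 0, 0, 40, 0, 0, 0, 0, 0, 0, 40, 0, 0, 0, 0, 0, 0, 40], newtons=50)

```text
time: 15.3
eef_pos: [0.5856, 0.0074, 0.0027]
tcp_rot: [0.232, 0.973, -0.0, 0.001]
contact_force: [-2.0, 1.3, 5.6]
opening: 0.558
finger_force: 50.5
```

```bash
python3 - <<'E'
from h import *
s=ctrl.get_state(); print(s["eef_pos"],s["opening"],s["finger_force"])
# gold, white from w5 (pose then)
c=cam("wrist"); T=np.eye(4);T[:3,:3]=R.from_quat([.232,.973,0,0]).as_matrix();T[:3,3]=(.5848,.0036,.1505);c["T"]=T@np.array(c["T_tool_cam"])
print("gold",onz(c,652/1.4,263/1.4,.008),"white",onz(c,141/1.4,176/1.4,.009))
E
```

```text
[0.58556927 0.00738656 0.0026628 ] 0.5577216891810862 50.505931517109275
gold [0.66625025 0.16929398 0.008     ] white [ 0.45934914 -0.1105741   0.009     ]
```

move_arm(plan=[0, 0, 10, 0, 0, 0, 40, 0, 0, 30, 0, 0, 0, 40, 0, 0, 45, 0, 0, 0, 40, -10, -33, 25, 0, 0, 0, 40, -12, -40, 0, 0, 0, 0, 40, -12, -40, 0, 0, 0, 0, 40, -12, -40, 0, 0, 0, 0, 40, -12, -40, 0, 0, 0, 0, 40, -11, -37, 0, 0, 0, 0, 40, -8, -26, 0, 0, 0, 0, 40, -3, -10, 0, 0, 0, 0, 40, 0, 0, 0, 0, 0, 0, 40])

```text
time: 16.55
eef_pos: [0.5044, -0.2594, 0.1112]
tcp_rot: [0.233, 0.972, 0.0, -0.0]
contact_force: [0.2, -0.2, -1.8]
opening: 0.558
finger_force: 52.1
```

move_arm(plan=[0, 0, 0, 0, 0, 0, 40, 0, 0, 0, 0, 0, 0, 40])

```text
time: 16.75
eef_pos: [0.5051, -0.2571, 0.1111]
tcp_rot: [0.232, 0.973, 0.0, -0.0]
contact_force: [0.5, 0.0, -2.6]
opening: 0.561
finger_force: 52.1
```

```bash
python3 - <<'E'
from h import *
s=ctrl.get_state(); print(s["time"],s["eef_pos"],s["opening"],s["finger_force"],s["contact_force"])
c=cam("wrist"); save(c,"w6.png",s=1.4); Rt=R.from_quat(s["tcp_rot"]).as_matrix()
q=lambda x,y,z:proj(c,s["eef_pos"]+Rt@np.array([x,y,z]))*1.4
print("expected held top centre",q(0,0,-.0113),"nose",proj(c,(.506,-.258,.064))*1.4)
E
```

```text
16.75 [ 0.50512456 -0.25713655  0.111068  ] 0.560873539189795 52.116978764534 [ 0.5359587   0.0291174  -2.56744455]
expected held top centre [383.99841562 382.08324357] nose [383.77730051 320.44692828]
```

View pics/w6.png

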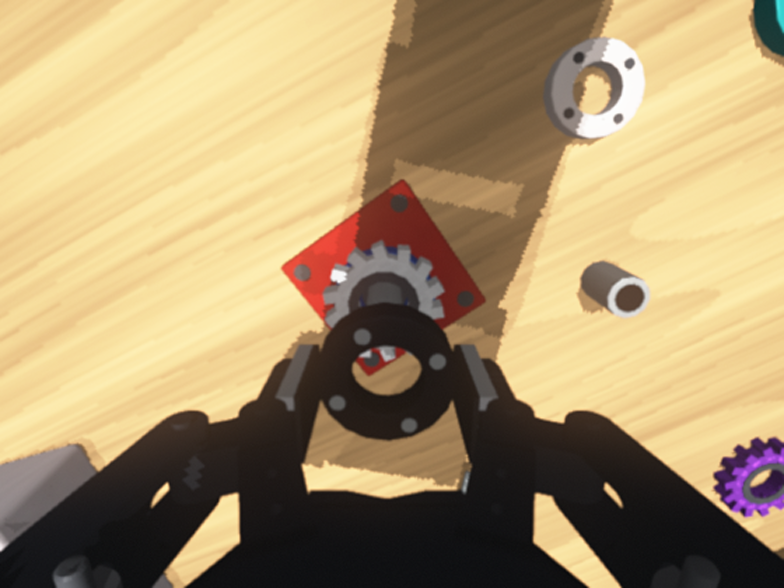

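The black collar is held level. The mean of its screw heads is (386,382), against an expected (384,382), and silver is seated below it. Lowering.

move_arm(plan=[0.5, -1.5, -15, 0, 0, 0, 40, 0, 0, -14, 0, 0, 0, 40, 0, 0, -10, 0, 0, 0, 40, 0, 0, -8, 0, 0, 0, 40, 0, 0, -6, 0, 0, 0, 40, 0, 0, -4, 0, 0, 0, 40, 0, 0, -2, 0, 0, 0, 40, 0, 0, -1.5, 0, 0, 0, 40, 0, 0, 0, 0, 0, 0, 40])

```text
time: 17.7
eef_pos: [0.5056, -0.2602, 0.051]
tcp_rot: [0.232, 0.973, -0.0, 0.0]
contact_force: [0.4, -0.7, -1.5]
opening: 0.564
finger_force: 52.1
```

move_arm(plan=[0, 0, -1, 0, 0, 0, 40, 0, 0, -0.5, 0, 0, 0, 40, 0, 0, 0, 0, 0, 0, 40])

```text
time: 18.0
eef_pos: [0.5054, -0.2601, 0.0494]
tcp_rot: [0.232, 0.973, -0.0, 0.0]
contact_force: [-0.3, -0.6, -0.8]
opening: 0.558
finger_force: 52.1
```

move_arm(plan=[0, 0, -0.7, 0, 0, 0, 40, 0, 0, -0.3, 0, 0, 0, 40, 0, 0, 0, 0, 0, 0, 40])

```text
time: 18.3
eef_pos: [0.5055, -0.2602, 0.0487]
tcp_rot: [0.232, 0.973, -0.0, 0.0]
contact_force: [-1.6, 0.7, 1.0]
opening: 0.557
finger_force: 52.4
```

Contact. Releasing, then going above gold at (0.666, 0.169).

move_arm(plan=[0, 0, 0, 0, 0, 0, 56, 0, 0, 0, 0, 0, 0, 68, 0, 0, 0, 0, 0, 0, 68, 0, 0, 0, 0, 0, 0, 68, 0, 0, 10, 0, 0, 0, 76, 0, 0, 30, 0, 0, 0, 76, 0, 0, 45, 0, 0, 0, 76, 12, 32, 25, 0, 0, 0, 76, 15, 40, 0, 0, 0, 0, 76, 15, 40, 0, 0, 0, 0, 76, 15, 40, 0, 0, 0, 0, 76, 15, 40, 0, 0, 0, 0, 76])

```text
time: 19.5
eef_pos: [0.578, -0.0665, 0.1595]
tcp_rot: [0.232, 0.973, -0.0, 0.001]
contact_force: [1.2, 0.3, -0.6]
opening: 0.89
finger_force: 0.0
```

move_arm(plan=[15, 40, 0, 0, 0, 0, 76, 15, 40, 0, 0, 0, 0, 76, 15, 40, 0, 0, 0, 0, 76, 15, 40, 0, 0, 0, 0, 76, 15, 40, 0, 0, 0, 0, 76, 10, 27, 0, 0, 0, 0, 76, 3.5, 10.5, 0, 0, 0, 0, 76, 0, 0, 0, 0, 0, 0, 76, 0, 0, 0, 0, 0, 0, 76])

```text
time: 20.4
eef_pos: [0.6656, 0.1684, 0.1584]
tcp_rot: [0.232, 0.973, -0.0, -0.0]
contact_force: [-0.3, -0.9, 0.1]
opening: 0.894
finger_force: 0.0
```

```bash
python3 - <<'E'
from h import *
s=ctrl.get_state(); print(s["time"],s["eef_pos"],s["opening"],np.round(s["qpos"],2))
c=cam("wrist"); hsv=cv2.cvtColor(c["color"],cv2.COLOR_RGB2HSV)
m=cv2.inRange(hsv,(24,165,50),(33,255,255)); u,v=proj(c,(.666,.1693,.006)).astype(int); print("pred",u,v)
mm=np.zeros_like(m);mm[v-50:v+50,u-50:u+50]=m[v-50:v+50,u-50:u+50]
k=np.vstack([k for k in cv2.findContours(mm,0,1)[0] if cv2.contourArea(k)>10]); (a,r)=cv2.minEnclosingCircle(k)
p=onz(c,*a,.006);print(a,r,p,"dia",2*r/c["f"]*np.linalg.norm(p-c["T"][:3,3]))
save(c,"w7.png",s=1.4)
E
```

```text
20.4 [0.66564862 0.16844746 0.15840499] 0.894270344932494 [ 0.1   0.37  1.6  -0.    1.17 -1.  ]
pred 276 186Traceback (most recent call last):
  File "<stdin>", line 6, in <module>
    return _nx.concatenate(arrs, 0, dtype=dtype, casting=casting)
           ~~~~~~~~~~~~~~~^^^^^^^^^^^^^^^^^^^^^^^^^^^^^^^^^^^^^^^
ValueError: need at least one array to concatenate
```

The colour mask missed, probably because of the arm's shadow. Looking at the picture directly.

```bash
python3 - <<'E'
from h import *
c=cam("wrist"); save(c,"w7.png",s=1.4); hsv=cv2.cvtColor(c["color"],cv2.COLOR_RGB2HSV)
m=cv2.inRange(hsv,(22,200,30),(34,255,255)); u,v=276,186
mm=np.zeros_like(m);mm[v-40:v+40,u-40:u+40]=m[v-40:v+40,u-40:u+40]
pts=cv2.findNonZero(mm)
if pts is not None:
    a,r=cv2.minEnclosingCircle(pts);p=onz(c,*a,.006);print(len(pts),np.array(a)*1.4,p,"dia",2*r/c["f"]*np.linalg.norm(p-c["T"][:3,3]))
print(hsv[186,276-26:276+27:4])
E
```

```text
[[ 20 158 191]
 [ 23 172 230]
 [ 18  87 112]
 [ 16  74  96]
 [ 17 118 194]
 [ 17 117 201]
 [ 17 117 201]
 [ 17 118 201]
 [ 17 117 202]
 [ 17 120 193]
 [ 13  44  92]
 [ 21 138 153]
 [ 23 171 230]
 [ 23 173 229]]
```

View pics/w7.png

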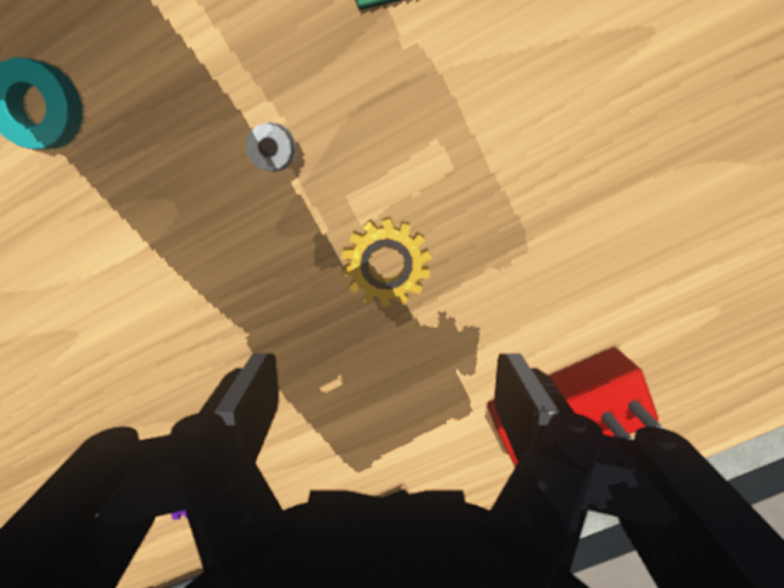

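The gold cutter is at (387,262), as predicted (386,261). The red pin block at (570,400) is about 90 mm off, so it is clear. Descending.

move_arm(plan=[0.5, 0.5, -30, 0, 0, 0, 76, 0, 0, -40, 0, 0, 0, 76, 0, 0, -35, 0, 0, 0, 76, 0, 0, -22, 0, 0, 0, 76, 0, 0, -14, 0, 0, 0, 76, 0, 0, -9, 0, 0, 0, 76, 0, 0, -6, 0, 0, 0, 76, 0, 0, -3, 0, 0, 0, 76, 0, 0, -1, 0, 0, 0, 76, 0, 0, 0, 0, 0, 0, 76])

```text
time: 21.5
eef_pos: [0.6671, 0.17, -0.0007]
tcp_rot: [0.232, 0.973, 0.0, 0.001]
contact_force: [0.5, -1.0, 0.8]
opening: 0.889
finger_force: 0.0
```

move_arm(plan=[0, 0, 0, 0, 0, 0, 55, 0, 0, 0, 0, 0, 0, 50, 0, 0, 0, 0, 0, 0, 50, 0, 0, 0, 0, 0, 0, 50, 0, 0, 0, 0, 0, 0, 50], newtons=60)

```text
time: 22.0
eef_pos: [0.6675, 0.1701, 0.0004]
tcp_rot: [0.232, 0.973, 0.0, 0.001]
contact_force: [-1.5, -0.9, 5.1]
opening: 0.686
finger_force: 63.2
```

move_arm(plan=[0, 0, 10, 0, 0, 0, 50, 0, 0, 30, 0, 0, 0, 50, 0, 0, 40, 0, 0, 0, 50, -18, 11, 15, 0, 0, 0, 50, -35, 21, 0, 0, 0, 0, 50, -35, 21, 0, 0, 0, 0, 50, -35, 21, 0, 0, 0, 0, 50, -33, 20, 0, 0, 0, 0, 50, -19, 11, 0, 0, 0, 0, 50, -8, 5, 0, 0, 0, 0, 50, 0, 0, 0, 0, 0, 0, 50, 0, 0, 0, 0, 0, 0, 50])

```text
time: 23.2
eef_pos: [0.4848, 0.2796, 0.0937]
tcp_rot: [0.232, 0.973, 0.0, 0.001]
contact_force: [0.2, -0.5, -2.5]
opening: 0.69
finger_force: 65.0
```

```bash
python3 - <<'E'
from h import *
s=ctrl.get_state(); print(s["time"],s["eef_pos"],s["opening"],s["finger_force"],s["contact_force"])
c=cam("wrist"); save(c,"w8.png",s=1.4); Rt=R.from_quat(s["tcp_rot"]).as_matrix()
q=lambda x,y,z:proj(c,s["eef_pos"]+Rt@np.array([x,y,z]))*1.4
print("expected held top centre",q(0,0,-.0116),"seat",proj(c,(.484,.280,.018))*1.4)
hsv=cv2.cvtColor(c["color"],cv2.COLOR_RGB2HSV); m=cv2.inRange(hsv,(55,70,20),(95,255,255))
k=max(cv2.findContours(m,0,1)[0],key=cv2.contourArea); r=cv2.minAreaRect(k); print([onz(c,*b,.008).round(4) for b in cv2.boxPoints(r)])
E
```

```text
23.2 [0.48479718 0.27960741 0.09374792] 0.690254220512417 65.00782281160355 [ 0.18973234 -0.51579726 -2.46017445]
expected held top centre [383.9993583  382.53896533] seat [384.67822562 296.14912143]
[array([0.4272, 0.2504, 0.008 ]), array([0.4519, 0.3332, 0.008 ]), array([0.5361, 0.3122, 0.008 ]), array([0.5105, 0.2193, 0.008 ])]
```

View pics/w8.png

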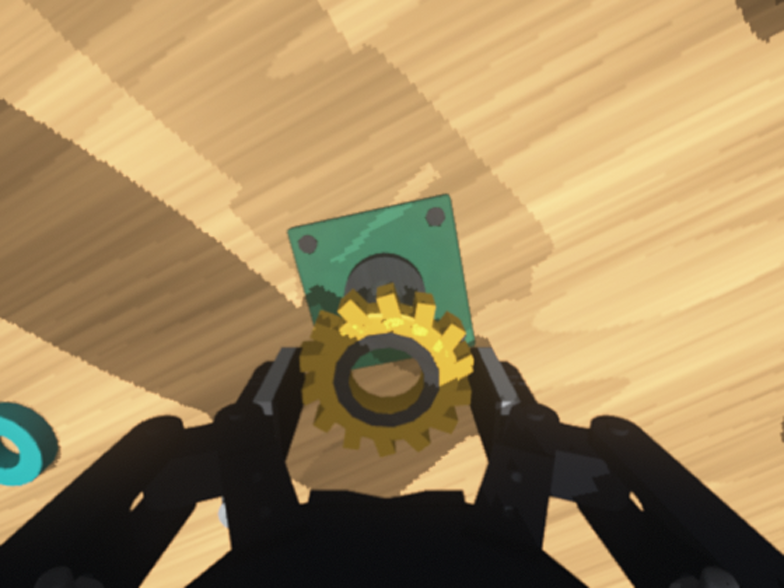

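The gold cutter is held level with its bore at (386,380), in line with the green pedestal at (385,290). Lowering.

move_arm(plan=[-0.5, 0, -20, 0, 0, 0, 50, 0, 0, -16, 0, 0, 0, 50, 0, 0, -12, 0, 0, 0, 50, 0, 0, -9, 0, 0, 0, 50, 0, 0, -7, 0, 0, 0, 50, 0, 0, -5, 0, 0, 0, 50, 0, 0, -3, 0, 0, 0, 50, 0, 0, -1, 0, 0, 0, 50, 0, 0, 0, 0, 0, 0, 50])

```text
time: 24.15
eef_pos: [0.4831, 0.2801, 0.0205]
tcp_rot: [0.232, 0.973, 0.0, 0.0]
contact_force: [0.2, -0.7, -2.1]
opening: 0.685
finger_force: 65.0
```

move_arm(plan=[0, 0, -1, 0, 0, 0, 50, 0, 0, -0.5, 0, 0, 0, 50, 0, 0, 0, 0, 0, 0, 50])

```text
time: 24.45
eef_pos: [0.483, 0.28, 0.0189]
tcp_rot: [0.232, 0.973, 0.0, 0.0]
contact_force: [-0.5, 1.1, -1.5]
opening: 0.689
finger_force: 65.0
```

move_arm(plan=[0, 0, -0.7, 0, 0, 0, 50, 0, 0, -0.4, 0, 0, 0, 50, 0, 0, 0, 0, 0, 0, 50])

```text
time: 24.75
eef_pos: [0.4831, 0.28, 0.0184]
tcp_rot: [0.232, 0.973, -0.0, 0.0]
contact_force: [-2.2, -0.6, 4.3]
opening: 0.688
finger_force: 65.6
```

Contact. Releasing, then going above white at (0.459, -0.110).

move_arm(plan=[0, 0, 0, 0, 0, 0, 68, 0, 0, 0, 0, 0, 0, 76, 0, 0, 0, 0, 0, 0, 76, 0, 0, 0, 0, 0, 0, 76, 0, 0, 10, 0, 0, 0, 76, 0, 0, 30, 0, 0, 0, 76, 0, 0, 45, 0, 0, 0, 76, -2, -30, 45, 0, 0, 0, 76, -2.5, -40, 0, 0, 0, 0, 76, -2.5, -40, 0, 0, 0, 0, 76, -2.5, -40, 0, 0, 0, 0, 76, -2.5, -40, 0, 0, 0, 0, 76])

```text
time: 25.95
eef_pos: [0.471, 0.0908, 0.1453]
tcp_rot: [0.232, 0.973, 0.0, 0.001]
contact_force: [1.0, 0.3, -0.5]
opening: 0.889
finger_force: 0.0
```

move_arm(plan=[-2.5, -40, 0, 0, 0, 0, 76, -2.5, -40, 0, 0, 0, 0, 76, -2.5, -40, 0, 0, 0, 0, 76, -2.5, -40, 0, 0, 0, 0, 76, -2, -28, 0, 0, 0, 0, 76, 0, -12.5, 0, 0, 0, 0, 70, 0, 0, 0, 0, 0, 0, 70, 0, 0, 0, 0, 0, 0, 70])

```text
time: 26.75
eef_pos: [0.4591, -0.1076, 0.1444]
tcp_rot: [0.232, 0.973, 0.0, -0.0]
contact_force: [0.6, 0.3, 0.1]
opening: 0.819
finger_force: 0.0
```

```bash
python3 - <<'E'
from h import *
s=ctrl.get_state(); print(s["time"],s["eef_pos"],s["opening"],np.round(s["qpos"],2))
c=cam("wrist"); save(c,"w9.png",s=1.4); print(proj(c,(.459,-.1103,.007))*1.4)
E
```

```text
26.75 [ 0.45907435 -0.10760313  0.14440331] 0.8190043112596652 [-0.45 -0.08  2.14  0.    1.08 -1.55]
[381.38850976 269.14867433]
```

View pics/w9.png

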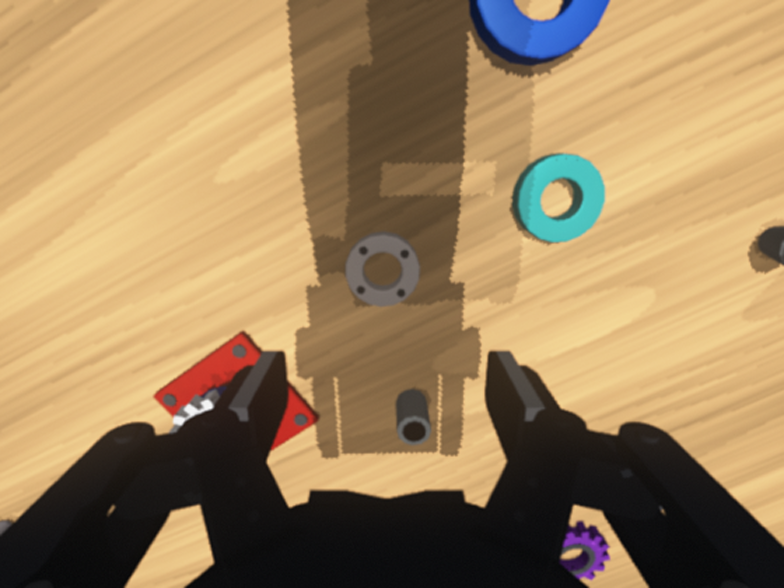

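The white collar is at (382,269), as predicted (381,269). Descending.

move_arm(plan=[0, -2.5, -30, 0, 0, 0, 70, 0, 0, -40, 0, 0, 0, 70, 0, 0, -28, 0, 0, 0, 70, 0, 0, -17, 0, 0, 0, 70, 0, 0, -12, 0, 0, 0, 70, 0, 0, -8, 0, 0, 0, 70, 0, 0, -5, 0, 0, 0, 70, 0, 0, -2, 0, 0, 0, 70, 0, 0, -1, 0, 0, 0, 70, 0, 0, 0, 0, 0, 0, 70])

```text
time: 27.8
eef_pos: [0.4595, -0.1111, 0.0018]
tcp_rot: [0.232, 0.973, -0.0, 0.001]
contact_force: [-0.2, 0.9, -0.8]
opening: 0.819
finger_force: 0.0
```

move_arm(plan=[0, 0, 0, 0, 0, 0, 50, 0, 0, 0, 0, 0, 0, 40, 0, 0, 0, 0, 0, 0, 40, 0, 0, 0, 0, 0, 0, 40, 0, 0, 0, 0, 0, 0, 40], newtons=40)

```text
time: 28.3
eef_pos: [0.4598, -0.1112, 0.0021]
tcp_rot: [0.232, 0.973, -0.0, 0.001]
contact_force: [-0.4, -0.5, 5.8]
opening: 0.555
finger_force: 41.8
```

move_arm(plan=[0, 0, 10, 0, 0, 0, 40, 0, 0, 30, 0, 0, 0, 40, 0, 0, 45, 0, 0, 0, 40, 2, 30, 15, 0, 0, 0, 40, 2.5, 40, 0, 0, 0, 0, 40, 2.5, 40, 0, 0, 0, 0, 40, 2.5, 40, 0, 0, 0, 0, 40, 2.5, 40, 0, 0, 0, 0, 40, 2.5, 40, 0, 0, 0, 0, 40, 2.5, 40, 0, 0, 0, 0, 40, 2.5, 40, 0, 0, 0, 0, 40, 2.5, 40, 0, 0, 0, 0, 40])

```text
time: 29.5
eef_pos: [0.4803, 0.2408, 0.1012]
tcp_rot: [0.232, 0.973, -0.0, -0.0]
contact_force: [0.8, -0.6, -0.9]
opening: 0.555
finger_force: 41.4
```

move_arm(plan=[2, 28, 0, 0, 0, 0, 40, 0, 13, 0, 0, 0, 0, 40, 0, 0, 0, 0, 0, 0, 40, 0, 0, 0, 0, 0, 0, 40])

```text
time: 29.9
eef_pos: [0.4826, 0.2793, 0.1009]
tcp_rot: [0.232, 0.973, -0.001, -0.0]
contact_force: [0.3, -0.6, 0.8]
opening: 0.561
finger_force: 41.4
```

```bash
python3 - <<'E'
from h import *
s=ctrl.get_state(); print(s["time"],s["eef_pos"],s["opening"],s["finger_force"],s["contact_force"])
c=cam("wrist"); save(c,"w10.png",s=1.4); Rt=R.from_quat(s["tcp_rot"]).as_matrix()
print("expected held top centre",proj(c,s["eef_pos"]+Rt@np.array([0,0,-.0119]))*1.4,"gold top",proj(c,(.484,.280,.030))*1.4)
E
```

```text
29.9 [0.48261555 0.27934994 0.10093252] 0.560994494129756 41.367197628133 [ 0.27578091 -0.60972787  0.78051335]
expected held top centre [383.99142262 382.99032748] gold top [387.25516338 302.71241609]
```

View pics/w10.png

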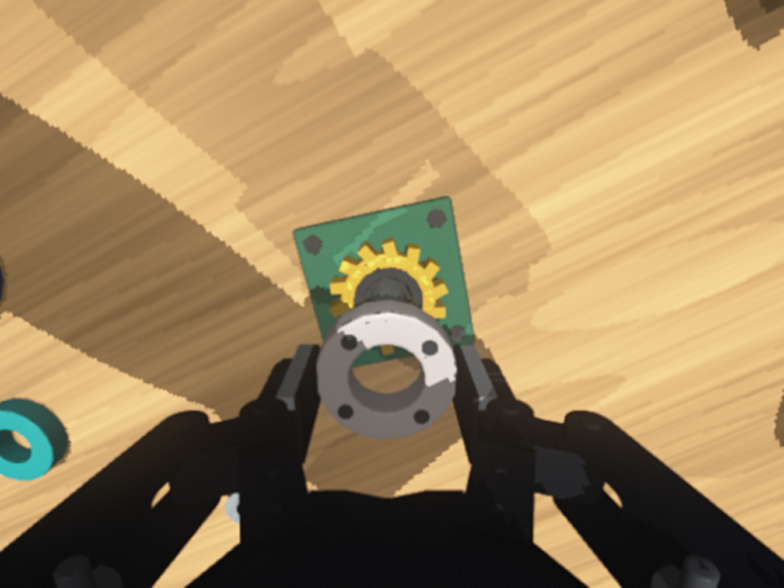

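The white collar is held level with its screw mean at (386,379), and gold is seated on the green foot below. Lowering.

move_arm(plan=[0.5, 0.5, -18, 0, 0, 0, 40, 0, 0, -14, 0, 0, 0, 40, 0, 0, -11, 0, 0, 0, 40, 0, 0, -9, 0, 0, 0, 40, 0, 0, -6, 0, 0, 0, 40, 0, 0, -4, 0, 0, 0, 40, 0, 0, -3, 0, 0, 0, 40, 0, 0, -1, 0, 0, 0, 40, 0, 0, 0, 0, 0, 0, 40])

```text
time: 30.85
eef_pos: [0.4837, 0.2808, 0.0354]
tcp_rot: [0.232, 0.973, 0.0, 0.0]
contact_force: [-0.9, -0.2, -0.5]
opening: 0.558
finger_force: 41.4
```

move_arm(plan=[0, 0, -1, 0, 0, 0, 40, 0, 0, -0.8, 0, 0, 0, 40, 0, 0, 0, 0, 0, 0, 40])

```text
time: 31.15
eef_pos: [0.4836, 0.2807, 0.0335]
tcp_rot: [0.232, 0.973, 0.0, 0.0]
contact_force: [0.9, 0.3, -0.2]
opening: 0.556
finger_force: 41.4
```

move_arm(plan=[0, 0, -1, 0, 0, 0, 40, 0, 0, -0.6, 0, 0, 0, 40, 0, 0, 0, 0, 0, 0, 40])

```text
time: 31.45
eef_pos: [0.4836, 0.2807, 0.0321]
tcp_rot: [0.232, 0.973, -0.0, -0.0]
contact_force: [-0.1, -1.0, 1.6]
opening: 0.552
finger_force: 41.5
```

Contact at the expected height. Releasing, rising, then checking with the scene camera.

move_arm(plan=[0, 0, 0, 0, 0, 0, 56, 0, 0, 0, 0, 0, 0, 68, 0, 0, 0, 0, 0, 0, 68, 0, 0, 0, 0, 0, 0, 68, 0, 0, 10, 0, 0, 0, 68, 0, 0, 30, 0, 0, 0, 76, 0, 0, 45, 0, 0, 0, 76, 0, 0, 45, 0, 0, 0, 76, 0, 0, 40, 0, 0, 0, 76, 0, 0, 20, 0, 0, 0, 76, 0, 0, 0, 0, 0, 0, 76, 0, 0, 0, 0, 0, 0, 76])

```text
time: 32.65
eef_pos: [0.4833, 0.2806, 0.2218]
tcp_rot: [0.232, 0.973, 0.0, 0.0]
contact_force: [-0.0, 0.1, -0.3]
opening: 0.886
finger_force: 0.0
```

```bash
python3 - <<'E'
from h import *
c=cam("scene"); im=c["color"][:,:,::-1]; b=[]
for p in [(.506,-.2585,.04),(.484,.28,.035)]:
    u,v=proj(c,p).astype(int); b.append(cv2.resize(im[v-40:v+40,u-40:u+40],(400,400),interpolation=cv2.INTER_CUBIC))
cv2.imwrite("pics/fin.png",np.hstack(b))
E
```

```text
(no output)
```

View pics/fin.png

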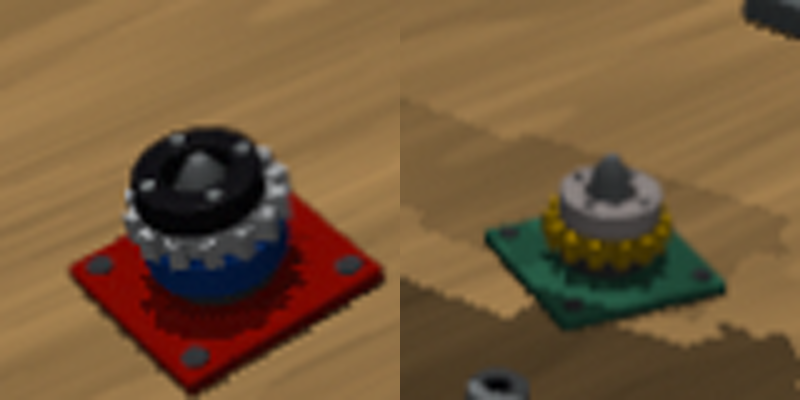

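Both stacks are complete, level and in order: blue, silver, black on red (left, around (205,215)), and gold, white on green (right, around (608,215)). Handing in.

```bash
python3 -c "
from plant import order; print(order.sign_off())"
```

```text
the job is handed in; nothing more can be done
None
```

Both spindles are loaded in the order asked, every part was lowered to contact and released, and the job was handed in at about 33 s; the final picture shows both stacks level, and hand-in returned no verdict.

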